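# Fill the empty bays of the scrubber holder

## Robot

A 6-joint arm with a two-finger parallel gripper is mounted at the origin on the work surface. World frame = base frame: x ahead of the robot, y to its left, z up, the work surface at z = 0. Lengths are in mm, angles in rad, forces in N, time in s.
With the tool pointing down it reaches from about 300 to 775 mm from the base axis. Payload 14.6 kg.
Tool frame: the origin (TCP) lies between the finger pads; the fingertips stand manip.nose_length ahead of it and the grasp point (between the pads) lies 11 mm behind it (manip.nose_length is the distance from the TCP to the fingertips, in mm); z points along the fingers, y is the line along which they close (so a half turn about z gives the same grasp; the last joint's range is limited). The gripper opens to 94 mm and grips with 3 to 60 N. Pads are 16 mm wide; open, the fingers measure 119 mm over their backs; the gripper's body (75 mm by 177 mm) begins 78 mm behind the grasp point.
Start: joints at [-0.067, 0.3, 1.521, -0, 1.321, -0.067], TCP at [549.99, -0.002, 213.446] pointing down, gripper open.
Joint ranges: [-3.03, 3.03], [-0.79, 2.21], [0.23, 2.52], [-1.04, 4.18], [0, 3.07], [-2.55, 2.55]. Speed limits (rad/s): [2.22, 2.22, 2.57, 3.14, 3.14, 3.14].

## Interface

Orientations are given as [roll, pitch, yaw] about the fixed x, y, z axes, in that order (R = Rz(yaw) Ry(pitch) Rx(roll)).
In Python, from cell import manip, cams, job gives the robot as it stands.
- The arm moves only by the tool jog_arm, never from a script. Its argument "commands" is a list of rows, each an object of numbers: "dx", "dy", "dz": the shift along the tool's x, y, z each as a share of 40 mm, from -1 to 1; "ax", "ay", "az": the turn, a rotation vector about the tool's x, y, z each as a share of 10 degrees, from -1 to 1; "gripper": the closure, from 0 (fully open) to 1 (shut). A call has 1 to 10 rows; each row shifts and turns the commanded pose from where the row before left it, along the tool's axes as they then stand; what a row does not reach is not made up. A row lasts 1/8 s, in which the tool goes at most 62.5 mm and 10.7 degrees, less where a joint would pass 70% of its speed; a pose out of reach is approached as far as the arm can. A call with a number of a shift or a turn outside -1 to 1 is refused whole. A call with a gripper value outside its range is refused whole. The fingers move at their own pace and stop on an object; "squeeze" is the grip in N (left out, the last holds). Time passes only in rows, so rows that do not move let the fingers close. It gives the time, the measured TCP pose, the force, the opening and the grip force at its end, in the units of the state.
- manip.read_state(): the state, without advancing time (a new reading comes with each control period).
- cams.camera(name): name is "scene" or "side" or "wrist"; returns a dict with "image" (420x560x3 uint8, red, green, blue), "fx", "fy", "cx", "cy" (pixels), "world_to_cam" (4x4, takes a point from world to camera coordinates). Camera axes: x right, y down, z forward; pixel columns grow to the right and rows downward; lengths in mm; the calibration is good to about 2 mm. A picture is of the moment at which its call begins. There is no depth.
- job.sign_off(): hands the job in; it is judged then, once.
The state is a dict: "clock": time; "joints": joint angles; "qd": joint speeds; "effort": joint torques, N m; "eef_pos": TCP position; "eef_rot": TCP orientation; "wrist_force": force on the tool from outside, world axes, zero at the start; "moment": the same for the moment, N m; "finger_gap": finger opening in mm; "finger_force": force on a finger pad.
Only numpy, scipy, OpenCV 4.12 (cv2) and the standard library are available. Lean on these libraries where they do the work, as an engineer would, in place of code of your own. Each camera call takes 0.05 s, during which the arm holds its last target. There are 200 camera calls.

## Task

The steel scrubber holder on the ledge has four bays, two of them already taken. Slide the two spare scouring bricks lying in front of it along the tiles into the two empty bays, one in each, pushed right home against the back. Do not lift the bricks off the ledge, and leave what is already in the holder and everything else on the ledge where it is.

Things in the scene. Friction and masses are not known exactly. Their poses are not given: they have to be found in the camera images.
- holder: Fixed steel holder, 90 mm deep (x), 492 long (y), 45 high, no floor, no top: four bays in a row, open to the robot (-x); +x points into the bays. Each bay is 118 wide, 84 deep inside; dividers 4 thick, 122 between centres. Origin: centre of its footprint on the ledge; mouth at x = -45, inner face of the back plate at x = +39. A brick that is home sticks out of the mouth by 12 mm.
- bay0 (a point): Bay 1 of 4 counted from the holder's -y end: the point on the ledge where the centre of a brick's underside is when the brick is fully home in this bay (48 mm in front of the back plate, on the bay's centre line). Axes as the holder's. Any bay may be empty or taken.
- bay1 (a point): Bay 2 of 4 counted from the holder's -y end: the point on the ledge where the centre of a brick's underside is when the brick is fully home in this bay (48 mm in front of the back plate, on the bay's centre line). Axes as the holder's. Any bay may be empty or taken.
- bay2 (a point): Bay 3 of 4 counted from the holder's -y end: the point on the ledge where the centre of a brick's underside is when the brick is fully home in this bay (48 mm in front of the back plate, on the bay's centre line). Axes as the holder's. Any bay may be empty or taken.
- bay3 (a point): Bay 4 of 4 counted from the holder's -y end: the point on the ledge where the centre of a brick's underside is when the brick is fully home in this bay (48 mm in front of the back plate, on the bay's centre line). Axes as the holder's. Any bay may be empty or taken.
- brick_a: Spare grey scouring brick, lying on the ledge in front of the holder, 96 x 96 mm square in plan, 40 mm high, 0.2 to 0.4 kg; too wide for the gripper to pick up. Origin: centre of the underside; z up, x and y square to its sides.
- brick_b: Second spare scouring brick, the same, also lying in front of the holder. 96 x 96 mm square in plan, 40 mm high, 0.2 to 0.4 kg; too wide for the gripper to pick up. Origin: centre of the underside; z up, x and y square to its sides.
- brick_c: Same scouring brick, already home in one of the bays; leave it. 96 x 96 mm square in plan, 40 mm high, 0.2 to 0.4 kg; too wide for the gripper to pick up. Origin: centre of the underside; z up, x and y square to its sides.
- tin: Round metal tin of scouring paste, 92 mm diameter, 45 mm high, already in one of the bays; leave it. Origin: centre of the underside.
- bowl: Bystander: empty blue plastic bowl, 150 mm across, 60 mm high. Origin: centre of the underside.
- jug: Bystander: white ceramic jug, 110 mm across, 160 mm high, handle reaching 94 mm from its axis on its +y side. Origin: centre of the underside.
- rolling_pin: Bystander: short wooden rolling pin lying along its x, 204 mm long, 44 mm thick. Origin: under its middle, on the ledge.
- peg_frame: Bystander: white plastic pegged drying-rack clip frame lying flat, 150 mm (x) by 112 mm (y), 41 mm high. Origin: centre of the underside.
There are look-alikes about, which are no part of the job. Leave any green or turquoise look-alike of the brick_a alone.

How it is judged:
By the outcome, as a careful person would: the job done as asked, in the order asked, and still so for the second after the job is handed in, with the robot touching nothing.
It also fails if it takes over 67 s, if anything falls off the work surface, if the arm or the gripper's body presses on something with over 40 N, if the wrist force passes 120 N, or if a joint passes its speed limit or range.

## Working session

There is one attempt and no reset: what is moved stays moved. The work goes in short steps, Python scripts to look and compute and a tool call to move; the robot and the scene stay as the last step left them, time stands still between calls to the robot, and variables do not carry over. Pictures are saved under pics/ and viewed, at most 10 in all, crops included, and the job is handed in when it is done.

Besides the shell and the picture viewer there is one more tool, called after ">>>" as name([rows], argument=value, ...), one row to a line, values as JSON. jog_arm: Moves the arm, as the interface text tells. Shift numbers are shares of 40 mm and turn numbers shares of 10 degrees, none past 1 either way. Its arguments: {"type":"object","properties":{"commands":{"type":"array"},"squeeze":{"type":"number"}},"required":["commands"]}

```bash
mkdir -p pics; ls
python3 - <<'E'
from cell import manip, cams, job
import cv2, numpy as np
print(manip.read_state(), manip.nose_length)
for n in ("scene","side"):
    c=cams.camera(n); cv2.imwrite(f"pics/{n}0.png",c["image"][:,:,::-1]); print(n,c["fx"],c["cx"],c["cy"],np.round(c["world_to_cam"],3).tolist())
E
```

```text
pics
{'clock': 0.0, 'joints': array([-6.66231920e-02,  3.00504149e-01,  1.52162339e+00, -3.46905007e-06,
        1.32069097e+00, -6.66356787e-02]), 'qd': array([ 1.67707463e-04, -6.84901324e-04, -1.36381224e-03, -3.73125863e-05,
       -3.39899966e-04, -1.09972701e-03]), 'effort': array([-1.53750298e-03, -5.31805658e+01, -3.52735734e+01,  7.07558286e-02,
        2.43994006e-02, -4.79655944e-05]), 'eef_pos': array([5.49730661e+02, 1.39710255e-03, 2.12850301e+02]), 'eef_rot': array([-3.14036930e+00, -7.82723197e-05,  1.57080963e+00]), 'wrist_force': array([0.63764666, 0.69055014, 0.84874099]), 'moment': array([ 0.00918669,  0.02693994, -0.01033027]), 'finger_force': 0.0, 'finger_gap': 94.12231285582138} 8.0
scene 401.98285263049695 283.53130075461655 208.72866487758492 [[0.799, 0.601, 0.018, -368.741], [0.448, -0.575, -0.684, -180.019], [-0.401, 0.555, -0.729, 1222.648], [0.0, 0.0, 0.0, 1.0]]
side 426.4190109867877 276.91867884181517 206.10573284658258 [[0.683, -0.73, -0.005, -298.194], [-0.384, -0.353, -0.853, 213.751], [0.621, 0.585, -0.522, 787.9], [0.0, 0.0, 0.0, 1.0]]
```

View pics/scene0.png

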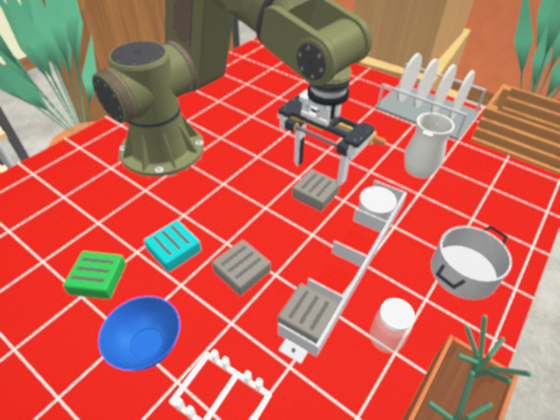

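View pics/side0.png

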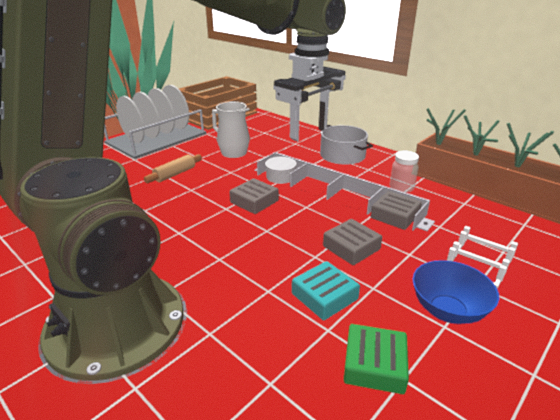

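Scene view: the grey bricks are at (316,189) and (242,266). A grey brick sits in the bay at (312,310), the -y end, and the tin is at (378,203), the +y end. So bays 1 and 2 (the middle ones) are empty. The turquoise (172,245) and green (95,275) ones are the look-alikes. The side view agrees: grey bricks at (254,195) and (352,240), turquoise (326,290), green (377,357). I'll confirm with an enlarged crop and pick corners.

Run:
```python
import cv2,numpy as np
a=cv2.imread("pics/scene0.png")[160:360,200:420]; b=cv2.imread("pics/side0.png")[140:270,220:440]
def z(i,s,u0,v0):
    o=cv2.resize(i,None,fx=s,fy=s,interpolation=cv2.INTER_CUBIC)
    for k in range(0,i.shape[1],20): cv2.putText(o,str(u0+k),(int(k*s),8),0,.3,(255,255,0),1); cv2.line(o,(int(k*s),10),(int(k*s),16),(255,255,0),1)
    for k in range(0,i.shape[0],20): cv2.putText(o,str(v0+k),(0,int(k*s)+3),0,.3,(255,255,0),1)
    return o
cv2.imwrite("pics/scene_z.png",z(a,3,200,160)); cv2.imwrite("pics/side_z.png",z(b,3.6,220,140))
```

```text
(no output)
```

View pics/scene_z.png

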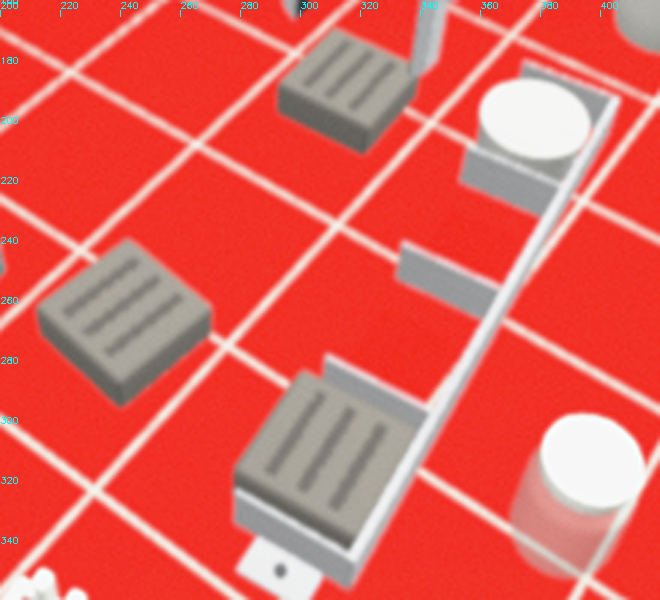

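View pics/side_z.png

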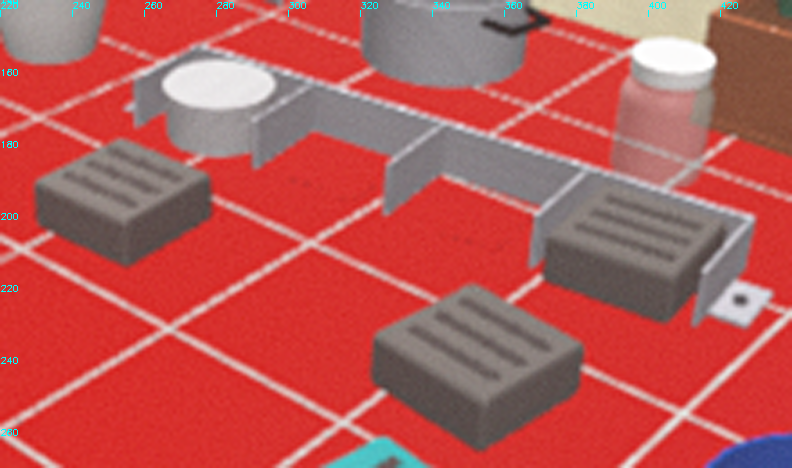

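The crops show both spare bricks are plain grey, at scene (316,189) and (242,266). They fit brick_a and brick_b, and the coloured ones are the decoys. The two middle bays are empty. Next I fit the corners from both views.

```bash
cat > geo.py <<'E'
import numpy as np
from scipy.optimize import least_squares
def proj(c,P):
    P=np.atleast_2d(P); q=P@c["world_to_cam"][:3,:3].T+c["world_to_cam"][:3,3]
    return np.c_[c["fx"]*q[:,0]/q[:,2]+c["cx"],c["fy"]*q[:,1]/q[:,2]+c["cy"]]
def fit(model,obs,x0):  # obs: list of (cam, idx, pixels); model(p)->Nx3
    r=least_squares(lambda p:np.concatenate([(proj(c,model(p)[i])-u).ravel() for c,i,u in obs]),x0,loss="soft_l1",x_scale=[100,100,10,.1])
    return r.x,np.sqrt(np.mean(r.fun**2))
def rigid(L):
    L=np.array(L,float)
    def m(p):
        c,s=np.cos(p[3]),np.sin(p[3]); return np.c_[p[0]+c*L[:,0]-s*L[:,1],p[1]+s*L[:,0]+c*L[:,1],p[2]+L[:,2]]
    return m
BR=rigid([[-48,48,0],[48,48,0],[48,-48,0],[-48,-48,0]])   # top corners; p z = top height
HO=rigid([[-45,y,0] for y in(-246,-122,0,122,246)]+[[45,-246,0],[45,246,0]])
E
python3 - <<'E'
from cell import cams
from geo import *
S,D=cams.camera("scene"),cams.camera("side")
s=lambda l:np.array(l)/3+[200,160]-.33
d=lambda l:np.array(l)/3.6+[220,140]-.36
def rep(n,r): print(n,np.round(r[0],3),"deg",round(np.degrees(r[0][3]),2),"rms",round(r[1],2))
# order (-x+y),(+x+y),(+x-y),(-x-y)
A=[(S,[0,1,2,3],s([(333,29),(415,75),(363,134),(278,84)])),(D,[0,1,2,3],d([(37,182),(120,139),(211,180),(126,223)]))]
B=[(S,[0,1,2,3],s([(127,238),(211,310),(121,381),(38,310)])),(D,[0,1,2,3],d([(374,338),(471,284),(582,350),(482,402)]))]
H=[(S,range(7),s([(235,490),(326,355),(403,242),(467,144),(524,62),(350,552),(617,97)])),(D,range(7),d([(703,272),(537,212),(389,163),(253,118),(136,80),(752,215),(203,46)]))]
for n,M,o in(("A",BR,A),("B",BR,B),("H",HO,H)):
    r=fit(M,o,[550,0,40,0]); rep(n,r)
    for c,i,u in o: print("  ",np.round(proj(c,M(r[0])[i])-u,1).tolist())
E
```

```text
A [4.76890e+02 1.20739e+02 3.64910e+01 1.10000e-02] deg 0.62 rms 1.07
   [[-0.0, -0.1], [2.4, -1.0], [0.4, -0.2], [-1.8, 0.6]]
   [[-1.4, 0.4], [1.2, -0.2], [1.3, -0.4], [-0.6, 1.4]]
B [ 4.83232e+02 -1.87464e+02  3.48460e+01 -1.22000e-01] deg -7.01 rms 1.14
   [[0.8, -0.1], [1.6, -0.6], [-0.4, 2.2], [-1.5, -0.3]]
   [[-2.0, -0.1], [-0.4, -0.1], [1.1, -0.6], [0.2, 2.0]]
H [ 6.6107e+02 -9.9690e+00  4.5037e+01  9.4000e-02] deg 5.41 rms 0.88
   [[-0.8, 0.1], [-0.4, -0.1], [-0.6, -0.0], [-0.0, 0.4], [0.2, -0.6], [1.2, 2.8], [1.3, 0.4]]
   [[0.3, -0.1], [-0.8, 0.5], [-1.0, 0.1], [-0.1, 0.1], [-1.2, -0.8], [0.8, 0.3], [-1.2, -1.3]]
```

```bash
cat >> geo.py <<'E'
def back(c,u,v,z):
    R,t=c["world_to_cam"][:3,:3],c["world_to_cam"][:3,3]; o=-R.T@t
    d=R.T@np.array([(u-c["cx"])/c["fx"],(v-c["cy"])/c["fy"],1]); return np.round((o+d*(z-o[2])/d[2])[:2])
E
python3 - <<'E'
from cell import cams
from geo import *
S,D=cams.camera("scene"),cams.camera("side")
for n,c,u,v,z in [("jug",S,424,168,0),("jug",D,234,150,0),("pin",D,148,178,22),("pin",D,200,158,22),("pinS",S,383,142,22),("turq",S,172,243,40),("green",S,95,272,40),("bowl",S,145,342,0),("frame",S,222,390,20),("frame corner",S,210,352,40),("jar",S,390,345,0),("pot",S,470,280,0)]: print(n,back(c,u,v,z))
h=np.array([661.,-10]);a=np.radians(5.4);R=np.array([[np.cos(a),-np.sin(a)],[np.sin(a),np.cos(a)]])
for n,p in(("A",[477,121]),("B",[483,-187.5])): print(n,"local",R.T@(np.array(p)-h))
E
```

```text
jug [667. 416.]
jug [669. 417.]
pin [337. 415.]
pin [523. 412.]
pinS [524. 424.]
turq [ 323. -246.]
green [ 252. -402.]
bowl [ 440. -434.]
frame [ 632. -413.]
frame corner [ 574. -380.]
jar [ 835. -140.]
pot [911. 113.]
A local [-170.85521244  147.73454701]
B local [-193.91425531 -159.96096895]
```

>>> jog_arm([
  {"dx": 0.985, "dy": -0.4, "dz": 0.4, "gripper": 0.36},
  {"dx": 0.985, "dy": -0.4, "dz": 0.4, "gripper": 0.36},
  {"dx": 0.985, "dy": -0.4, "dz": 0.4, "gripper": 0.36},
  {"dx": 0.985, "dy": -0.4, "dz": 0.4, "gripper": 0.36},
  {"dx": 0.985, "dy": -0.4, "dz": 0.4, "gripper": 0.36},
  {"az": -0.54, "gripper": 0.36},
  {"gripper": 0.36},
  {"gripper": 0.36},
])

```text
schema error: expected keys dx, dy, dz, ax, ay, az, gripper
```

All keys are needed.

>>> jog_arm([
  {"dx": 0.985, "dy": -0.4, "dz": 0.4, "ax": 0, "ay": 0, "az": 0, "gripper": 0.36},
  {"dx": 0.985, "dy": -0.4, "dz": 0.4, "ax": 0, "ay": 0, "az": 0, "gripper": 0.36},
  {"dx": 0.985, "dy": -0.4, "dz": 0.4, "ax": 0, "ay": 0, "az": 0, "gripper": 0.36},
  {"dx": 0.985, "dy": -0.4, "dz": 0.4, "ax": 0, "ay": 0, "az": 0, "gripper": 0.36},
  {"dx": 0.985, "dy": -0.4, "dz": 0.4, "ax": 0, "ay": 0, "az": 0, "gripper": 0.36},
  {"dx": 0, "dy": 0, "dz": 0, "ax": 0, "ay": 0, "az": -0.54, "gripper": 0.36},
  {"dx": 0, "dy": 0, "dz": 0, "ax": 0, "ay": 0, "az": 0, "gripper": 0.36},
  {"dx": 0, "dy": 0, "dz": 0, "ax": 0, "ay": 0, "az": 0, "gripper": 0.36},
])

```text
clock: 1.3
eef_pos: [470.2, 196.7, 133.6]
eef_rot: [3.141, -0.0, 1.662]
wrist_force: [0.5, -0.2, 0.3]
finger_gap: 60.2
finger_force: 0.0
```

>>> jog_arm([
  {"dx": 0, "dy": 0, "dz": 0.99, "ax": 0, "ay": 0, "az": 0, "gripper": 0.36},
  {"dx": 0, "dy": 0, "dz": 0.99, "ax": 0, "ay": 0, "az": 0, "gripper": 0.36},
  {"dx": 0, "dy": 0, "dz": 0.98, "ax": 0, "ay": 0, "az": 0, "gripper": 0.36},
  {"dx": 0, "dy": 0, "dz": 0, "ax": 0, "ay": 0, "az": 0, "gripper": 0.36},
  {"dx": -0.3, "dy": 0, "dz": 0, "ax": 0, "ay": 0, "az": 0, "gripper": 0.36},
  {"dx": -0.3, "dy": 0, "dz": 0, "ax": 0, "ay": 0, "az": 0, "gripper": 0.36},
  {"dx": -0.3, "dy": 0, "dz": 0, "ax": 0, "ay": 0, "az": 0, "gripper": 0.36},
  {"dx": -0.3, "dy": 0, "dz": 0, "ax": 0, "ay": 0, "az": 0, "gripper": 0.36},
])

```text
clock: 2.3
eef_pos: [475.1, 148.5, 15.9]
eef_rot: [3.14, -0.0, 1.665]
wrist_force: [-0.5, 4.7, 3.4]
finger_gap: 59.8
finger_force: 2.1
```

>>> jog_arm([
  {"dx": -0.3, "dy": 0, "dz": 0, "ax": 0, "ay": 0, "az": 0, "gripper": 0.36},
  {"dx": -0.3, "dy": 0, "dz": 0, "ax": 0, "ay": 0, "az": 0, "gripper": 0.36},
  {"dx": -0.3, "dy": 0, "dz": 0, "ax": 0, "ay": 0, "az": 0, "gripper": 0.36},
  {"dx": -0.3, "dy": 0, "dz": 0, "ax": 0, "ay": 0, "az": 0, "gripper": 0.36},
  {"dx": -0.2, "dy": 0, "dz": 0, "ax": 0, "ay": 0, "az": 0, "gripper": 0.36},
  {"dx": 0, "dy": 0, "dz": 0, "ax": 0, "ay": 0, "az": 0, "gripper": 0.36},
  {"dx": 0, "dy": 0, "dz": 0, "ax": 0, "ay": 0, "az": 0, "gripper": 0.36},
])

```text
clock: 3.18
eef_pos: [479.6, 93.4, 14.8]
eef_rot: [-3.141, 0.0, 1.665]
wrist_force: [0.6, 0.1, 0.3]
finger_gap: 59.9
finger_force: 0.0
```

>>> jog_arm([
  {"dx": -0.08, "dy": 0, "dz": 0, "ax": 0, "ay": 0, "az": 0, "gripper": 0.36},
  {"dx": 0, "dy": 0, "dz": 0, "ax": 0, "ay": 0, "az": 0, "gripper": 0.36},
  {"dx": 0, "dy": 0, "dz": 0, "ax": 0, "ay": 0, "az": 0, "gripper": 0.36},
  {"dx": 0.5, "dy": 0, "dz": 0, "ax": 0, "ay": 0, "az": 0, "gripper": 0.36},
  {"dx": 0, "dy": 0, "dz": -1, "ax": 0, "ay": 0, "az": 0, "gripper": 0.36},
  {"dx": 0, "dy": 0, "dz": -1, "ax": 0, "ay": 0, "az": 0, "gripper": 0.36},
  {"dx": 0, "dy": 0, "dz": -1, "ax": 0, "ay": 0, "az": 0, "gripper": 0.36},
  {"dx": -0.95, "dy": -0.95, "dz": 0, "ax": 0, "ay": 0, "az": 0, "gripper": 0.36},
  {"dx": -0.95, "dy": -0.95, "dz": 0, "ax": 0, "ay": 0, "az": 0, "gripper": 0.36},
])

```text
clock: 4.3
eef_pos: [408.8, 26.7, 135.3]
eef_rot: [3.141, 0.0, 1.666]
wrist_force: [0.7, -1.7, 1.1]
finger_gap: 60.1
finger_force: 0.0
```

>>> jog_arm([
  {"dx": 0, "dy": 0, "dz": 0, "ax": 0, "ay": 0, "az": 1, "gripper": 0.36},
  {"dx": 0, "dy": 0, "dz": 0, "ax": 0, "ay": 0, "az": 1, "gripper": 0.36},
  {"dx": 0, "dy": 0, "dz": 0, "ax": 0, "ay": 0, "az": 1, "gripper": 0.36},
  {"dx": 0, "dy": 0, "dz": 0, "ax": 0, "ay": 0, "az": 1, "gripper": 0.36},
  {"dx": 0, "dy": 0, "dz": 0, "ax": 0, "ay": 0, "az": 1, "gripper": 0.36},
  {"dx": 0, "dy": 0, "dz": 0, "ax": 0, "ay": 0, "az": 1, "gripper": 0.36},
  {"dx": 0, "dy": 0, "dz": 0, "ax": 0, "ay": 0, "az": 1, "gripper": 0.36},
  {"dx": 0, "dy": 0, "dz": 0, "ax": 0, "ay": 0, "az": 1, "gripper": 0.36},
  {"dx": 0, "dy": 0, "dz": 0, "ax": 0, "ay": 0, "az": 1, "gripper": 0.36},
  {"dx": 0, "dy": 0, "dz": 0, "ax": 0, "ay": 0, "az": 0, "gripper": 0.36},
])

```text
clock: 5.55
eef_pos: [409.7, 27.4, 135.1]
eef_rot: [3.142, -0.0, 0.095]
wrist_force: [0.1, -0.0, 0.7]
finger_gap: 59.9
finger_force: 0.0
```

```bash
cat > look.py <<'E'
import sys,cv2,numpy as np
from cell import cams,manip
from geo import proj
from scipy.optimize import minimize
h=np.array([661.,-10]);a=np.radians(5.4);R=np.array([[np.cos(a),-np.sin(a)],[np.sin(a),np.cos(a)]])
C={n:cams.camera(n) for n in("scene","side")}
def box(p):
    c,s=np.cos(p[2]),np.sin(p[2]); P=[]
    for z in(0,40):
        for x,y in((-48,-48),(48,-48),(48,48),(-48,48)): P.append((p[0]+c*x-s*y,p[1]+s*x+c*y,z))
    return np.array(P)
def hull(c,p,s=8):
    m=np.zeros((420,560),np.uint8); cv2.fillConvexPoly(m,cv2.convexHull(np.round(proj(c,box(p))*16).astype(np.int32)),255,shift=4,lineType=cv2.LINE_AA); return m/255.
def mask(c):
    i=c["image"].astype(int); return ((i.max(2)-i.min(2)<40)&(i.max(2)<190)).astype(float)
def brick(p0,use=("scene","side")):
    W={n:cv2.dilate(hull(C[n],p0),np.ones((17,17))) for n in use}
    M={n:mask(C[n])*W[n] for n in use}
    f=lambda p:sum(np.abs(hull(C[n],[p[0],p[1],p[2]/100])-M[n]).sum()for n in use)
    x0=[p0[0],p0[1],p0[2]*100]
    for st in(8,3):
        r=minimize(f,x0,method="Nelder-Mead",options=dict(initial_simplex=np.array([x0]+[np.add(x0,st*e)for e in np.eye(3)]))); x0=r.x
    p=[x0[0],x0[1],x0[2]/100]
    print("world",np.round(p[:2],1),"yaw",round(np.degrees(p[2]),1),"local",np.round(R.T@(np.array(p[:2])-h),1),"cost",round(r.fun),"of",round(sum(M[n].sum() for n in use)))
    return p
def save(name,boxes=()):
    o=[]
    for n in C:
        i=C[n]["image"][:,:,::-1].copy()
        u,v,w,hh=(200,150,220,200) if n=="scene" else (220,130,220,200)
        o.append(cv2.resize(i[v:v+hh,u:u+w],(396,360),interpolation=cv2.INTER_CUBIC))
    cv2.imwrite(f"pics/{name}.png",np.hstack(o))
E
python3 - <<'E'
from look import *
print(manip.read_state()["eef_pos"],manip.read_state()["eef_rot"])
brick([485,35,.094]);brick([483,-187,-.12]);brick([669.4,-193,.094])
save("l1")
E
```

```text
[409.6580194   27.39182403 135.06433405] [3.14158182e+00 2.51615613e-06 9.84885279e-02]
world [487.8  34.5] yaw 16.6 local [-168.3   60.6] cost 725 of 2647
world [ 485.5 -185.4] yaw -3.8 local [-191.2 -158.1] cost 796 of 3502
world [ 673.2 -183.1] yaw 6.1 local [  -4.1 -173.5] cost 1300 of 4567
```

View pics/l1.png

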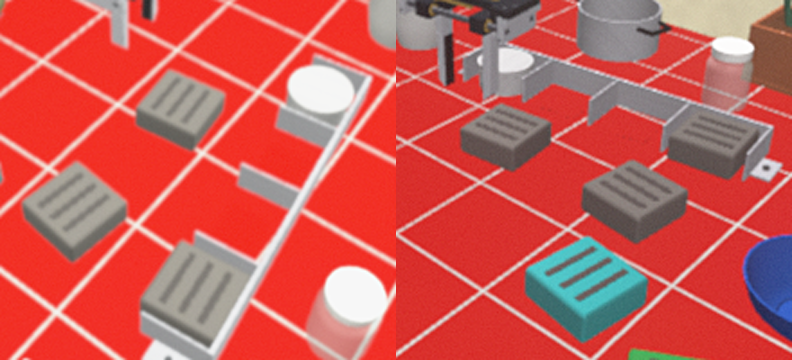

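Brick A is now square to the holder and on bay 2's centre line, at crop positions (180,108) and (505,137). Now I push it forward.

>>> jog_arm([
  {"dx": 0, "dy": 0, "dz": 1, "ax": 0, "ay": 0, "az": 0, "gripper": 0.36},
  {"dx": 0, "dy": 0, "dz": 1, "ax": 0, "ay": 0, "az": 0, "gripper": 0.36},
  {"dx": 0, "dy": 0, "dz": 1, "ax": 0, "ay": 0, "az": 0, "gripper": 0.36},
  {"dx": 0, "dy": 0, "dz": 0, "ax": 0, "ay": 0, "az": 0, "gripper": 0.36},
  {"dx": 0.3, "dy": 0, "dz": 0, "ax": 0, "ay": 0, "az": 0, "gripper": 0.36},
  {"dx": 0.3, "dy": 0, "dz": 0, "ax": 0, "ay": 0, "az": 0, "gripper": 0.36},
  {"dx": 0.3, "dy": 0, "dz": 0, "ax": 0, "ay": 0, "az": 0, "gripper": 0.36},
  {"dx": 0.3, "dy": 0, "dz": 0, "ax": 0, "ay": 0, "az": 0, "gripper": 0.36},
  {"dx": 0.3, "dy": 0, "dz": 0, "ax": 0, "ay": 0, "az": 0, "gripper": 0.36},
  {"dx": 0.3, "dy": 0, "dz": 0, "ax": 0, "ay": 0, "az": 0, "gripper": 0.36},
])

```text
clock: 6.9
eef_pos: [482.1, 34.2, 15.1]
eef_rot: [-3.142, 0.0, 0.094]
wrist_force: [-3.5, -0.7, 3.8]
finger_gap: 60.6
finger_force: 2.1
```

>>> jog_arm([
  {"dx": 0.3, "dy": 0, "dz": 0, "ax": 0, "ay": 0, "az": 0, "gripper": 0.36},
  {"dx": 0.3, "dy": 0, "dz": 0, "ax": 0, "ay": 0, "az": 0, "gripper": 0.36},
  {"dx": 0, "dy": 0, "dz": 0, "ax": 0, "ay": 0, "az": 0, "gripper": 0.36},
])

```text
clock: 7.28
eef_pos: [506.3, 36.5, 15.0]
eef_rot: [3.142, -0.001, 0.094]
wrist_force: [-0.5, -0.4, 0.5]
finger_gap: 60.4
finger_force: 0.0
```

Run:
```python
from look import *
s=manip.read_state();print(R.T@(s["eef_pos"][:2]-h))
save("l2")
```

```text
[-150.60249641   60.85197736]
```

View pics/l2.png

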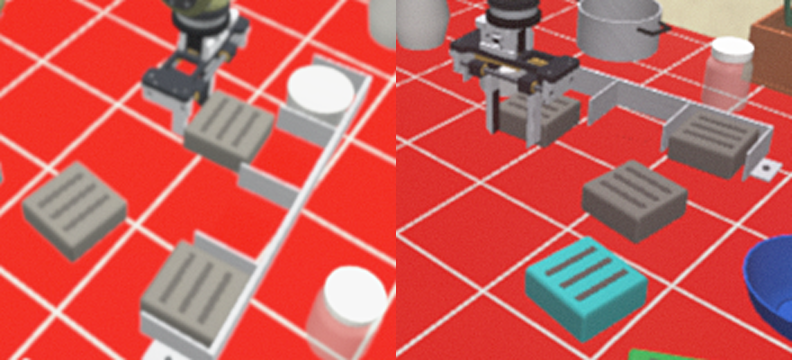

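The brick is now at the bay mouth. In the left crop its corners are near (230,92), (275,128), (237,162) and (184,128), and the divider mouth tops are at (240,165) and (277,107). I'll check the lateral clearance numerically.

Run:
```python
from look import *
from geo import back
c=C["scene"]
for n,U,V,z in(("-x+y",230,92,38),("+x+y",275,128,38),("+x-y",237,162,38),("-x-y",184,128,38),("div12",240,165,45),("div23",279,107,45)):
    print(n,np.round(R.T@(back(c,200+U/1.8-.25,150+V/1.8-.25,z)-h)))
```

```text
-x+y [-118.  114.]
+x+y [-34.  86.]
+x-y [-52.   5.]
-x-y [-140.   19.]
div12 [-44.  -3.]
div23 [-44. 118.]
```

Run:
```python
from look import *
w=cams.camera("wrist")["image"][:,:,::-1]
s=C["scene"]["image"][180:270,280:370,::-1]
cv2.imwrite("pics/l3.png",np.hstack([cv2.resize(s,(315,315),interpolation=cv2.INTER_CUBIC),cv2.resize(w,(420,315))]))
```

```text
(no output)
```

View pics/l3.png

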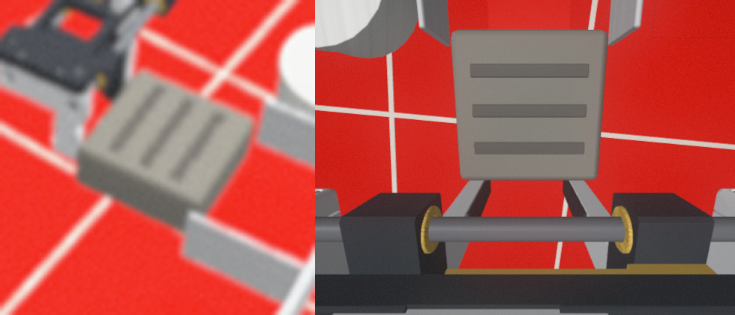

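The wrist view on the right shows brick A square to the fingers, spanning columns 450 to 607. The divider mouths are at 450 and 608 at ledge level, so it is centred on the bay. I continue the push.

>>> jog_arm([
  {"dx": 0.3, "dy": 0, "dz": 0, "ax": 0, "ay": 0, "az": 0, "gripper": 0.36},
  {"dx": 0.3, "dy": 0, "dz": 0, "ax": 0, "ay": 0, "az": 0, "gripper": 0.36},
  {"dx": 0.3, "dy": 0, "dz": 0, "ax": 0, "ay": 0, "az": 0, "gripper": 0.36},
  {"dx": 0.3, "dy": 0, "dz": 0, "ax": 0, "ay": 0, "az": 0, "gripper": 0.36},
  {"dx": 0.3, "dy": 0, "dz": 0, "ax": 0, "ay": 0, "az": 0, "gripper": 0.36},
  {"dx": 0.3, "dy": 0, "dz": 0, "ax": 0, "ay": 0, "az": 0, "gripper": 0.36},
  {"dx": 0.15, "dy": 0, "dz": 0, "ax": 0, "ay": 0, "az": 0, "gripper": 0.36},
  {"dx": 0, "dy": 0, "dz": 0, "ax": 0, "ay": 0, "az": 0, "gripper": 0.36},
])

```text
clock: 8.62
eef_pos: [583.4, 43.8, 14.9]
eef_rot: [-3.142, -0.001, 0.094]
wrist_force: [-0.7, 0.3, -0.4]
finger_gap: 60.1
finger_force: 0.0
```

>>> jog_arm([
  {"dx": 0.08, "dy": 0, "dz": 0, "ax": 0, "ay": 0, "az": 0, "gripper": 0.36},
  {"dx": 0.05, "dy": 0, "dz": 0, "ax": 0, "ay": 0, "az": 0, "gripper": 0.36},
  {"dx": 0, "dy": 0, "dz": 0, "ax": 0, "ay": 0, "az": 0, "gripper": 0.36},
])

```text
clock: 9.0
eef_pos: [588.2, 44.2, 15.1]
eef_rot: [3.142, -0.0, 0.094]
wrist_force: [-0.3, 0.1, 0.1]
finger_gap: 60.3
finger_force: 0.1
```

>>> jog_arm([
  {"dx": 0.05, "dy": 0, "dz": 0, "ax": 0, "ay": 0, "az": 0, "gripper": 0.36},
  {"dx": 0.05, "dy": 0, "dz": 0, "ax": 0, "ay": 0, "az": 0, "gripper": 0.36},
  {"dx": 0, "dy": 0, "dz": 0, "ax": 0, "ay": 0, "az": 0, "gripper": 0.36},
])

```text
clock: 9.38
eef_pos: [589.2, 44.3, 15.1]
eef_rot: [-3.142, 0.008, 0.094]
wrist_force: [-27.5, -3.0, 18.4]
finger_gap: 59.7
finger_force: 13.8
```

>>> jog_arm([
  {"dx": 0.04, "dy": 0, "dz": 0, "ax": 0, "ay": 0, "az": 0, "gripper": 0.36},
  {"dx": 0, "dy": 0, "dz": 0, "ax": 0, "ay": 0, "az": 0, "gripper": 0.36},
  {"dx": 0, "dy": 0, "dz": 0, "ax": 0, "ay": 0, "az": 0, "gripper": 0.36},
])

```text
clock: 9.75
eef_pos: [589.2, 44.3, 15.1]
eef_rot: [-3.141, 0.012, 0.095]
wrist_force: [-41.2, -4.6, 29.1]
finger_gap: 60.0
finger_force: 20.7
```

Firm contact with the back at 41 N, so brick A is home. I retreat and go to brick B.

>>> jog_arm([
  {"dx": -0.75, "dy": 0, "dz": 0, "ax": 0, "ay": 0, "az": 0, "gripper": 0.36},
  {"dx": 0, "dy": 0, "dz": -1, "ax": 0, "ay": 0, "az": 0, "gripper": 0.36},
  {"dx": 0, "dy": 0, "dz": -1, "ax": 0, "ay": 0, "az": 0, "gripper": 0.36},
  {"dx": 0, "dy": 0, "dz": -1, "ax": 0, "ay": 0, "az": 0, "gripper": 0.36},
  {"dx": -0.65, "dy": 0.95, "dz": 0, "ax": 0, "ay": 0, "az": 0, "gripper": 0.36},
  {"dx": -0.65, "dy": 0.95, "dz": 0, "ax": 0, "ay": 0, "az": 0, "gripper": 0.36},
  {"dx": -0.65, "dy": 0.95, "dz": 0, "ax": 0, "ay": 0, "az": 0, "gripper": 0.36},
  {"dx": -0.65, "dy": 0.95, "dz": 0, "ax": 0, "ay": 0, "az": 0, "gripper": 0.36},
  {"dx": 0, "dy": 0.95, "dz": 0, "ax": 0, "ay": 0, "az": 0, "gripper": 0.36},
  {"dx": 0, "dy": 0.95, "dz": 0, "ax": 0, "ay": 0, "az": 0, "gripper": 0.36},
])

```text
clock: 11.0
eef_pos: [481.8, -196.3, 135.6]
eef_rot: [3.141, -0.001, 0.094]
wrist_force: [-0.1, 0.6, 0.3]
finger_gap: 59.9
finger_force: 0.0
```

>>> jog_arm([
  {"dx": 0, "dy": 0.95, "dz": 0, "ax": 0, "ay": 0, "az": 0, "gripper": 0.36},
  {"dx": 0, "dy": 0.9, "dz": 0, "ax": 0, "ay": 0, "az": 0, "gripper": 0.36},
  {"dx": 0, "dy": 0, "dz": 0, "ax": 0, "ay": 0, "az": -1, "gripper": 0.36},
  {"dx": 0, "dy": 0, "dz": 0, "ax": 0, "ay": 0, "az": -1, "gripper": 0.36},
  {"dx": 0, "dy": 0, "dz": 0, "ax": 0, "ay": 0, "az": -1, "gripper": 0.36},
  {"dx": 0, "dy": 0, "dz": 0, "ax": 0, "ay": 0, "az": -1, "gripper": 0.36},
  {"dx": 0, "dy": 0, "dz": 0, "ax": 0, "ay": 0, "az": -1, "gripper": 0.36},
  {"dx": 0, "dy": 0, "dz": 0, "ax": 0, "ay": 0, "az": -1, "gripper": 0.36},
  {"dx": 0, "dy": 0, "dz": 0, "ax": 0, "ay": 0, "az": -1, "gripper": 0.36},
  {"dx": 0, "dy": 0, "dz": 0, "ax": 0, "ay": 0, "az": -1, "gripper": 0.36},
])

```text
clock: 12.25
eef_pos: [488.9, -268.6, 135.3]
eef_rot: [3.141, 0.0, 1.496]
wrist_force: [-0.3, -0.6, -0.4]
finger_gap: 60.4
finger_force: 0.0
```

>>> jog_arm([
  {"dx": 0, "dy": 0, "dz": 0, "ax": 0, "ay": 0, "az": -1, "gripper": 0.36},
  {"dx": 0, "dy": 0, "dz": 0, "ax": 0, "ay": 0, "az": 0, "gripper": 0.36},
  {"dx": 0, "dy": 0, "dz": 0, "ax": 0, "ay": 0, "az": 0, "gripper": 0.36},
])

```text
clock: 12.62
eef_pos: [488.7, -268.6, 135.1]
eef_rot: [3.141, 0.0, 1.661]
wrist_force: [0.4, 0.8, 0.2]
finger_gap: 60.1
finger_force: 0.0
```

Run:
```python
from look import *
s=manip.read_state();print(np.round(s["eef_pos"],1),np.round(s["eef_rot"],3),R.T@(s["eef_pos"][:2]-h),s["wrist_force"])
```

```text
[ 488.7 -268.5  135.1] [3.141 0.    1.662] [-195.82415386 -241.15233827] [ 0.3455524  -0.10573612  0.02668524]
```

>>> jog_arm([
  {"dx": 0, "dy": 0.05, "dz": 1, "ax": 0, "ay": 0, "az": 0, "gripper": 0.36},
  {"dx": 0, "dy": 0, "dz": 1, "ax": 0, "ay": 0, "az": 0, "gripper": 0.36},
  {"dx": 0, "dy": 0, "dz": 1, "ax": 0, "ay": 0, "az": 0, "gripper": 0.36},
  {"dx": 0, "dy": 0, "dz": 0, "ax": 0, "ay": 0, "az": 0, "gripper": 0.36},
  {"dx": 0.3, "dy": 0, "dz": 0, "ax": 0, "ay": 0, "az": 0, "gripper": 0.36},
  {"dx": 0.25, "dy": 0, "dz": 0, "ax": 0, "ay": 0, "az": 0, "gripper": 0.36},
  {"dx": 0.25, "dy": 0, "dz": 0, "ax": 0, "ay": 0, "az": 0, "gripper": 0.36},
  {"dx": 0.25, "dy": 0, "dz": 0, "ax": 0, "ay": 0, "az": 0, "gripper": 0.36},
  {"dx": 0.25, "dy": 0, "dz": 0, "ax": 0, "ay": 0, "az": 0, "gripper": 0.36},
])

```text
clock: 13.85
eef_pos: [485.9, -216.1, 15.5]
eef_rot: [3.141, 0.001, 1.665]
wrist_force: [1.0, -3.7, 3.6]
finger_gap: 60.4
finger_force: 2.0
```

>>> jog_arm([
  {"dx": 0.3, "dy": 0, "dz": 0, "ax": 0, "ay": 0, "az": 0, "gripper": 0.36},
  {"dx": 0.3, "dy": 0, "dz": 0, "ax": 0, "ay": 0, "az": 0, "gripper": 0.36},
  {"dx": 0.3, "dy": 0, "dz": 0, "ax": 0, "ay": 0, "az": 0, "gripper": 0.36},
  {"dx": 0.3, "dy": 0, "dz": 0, "ax": 0, "ay": 0, "az": 0, "gripper": 0.36},
  {"dx": 0.3, "dy": 0, "dz": 0, "ax": 0, "ay": 0, "az": 0, "gripper": 0.36},
  {"dx": 0.3, "dy": 0, "dz": 0, "ax": 0, "ay": 0, "az": 0, "gripper": 0.36},
  {"dx": 0, "dy": 0, "dz": 0, "ax": 0, "ay": 0, "az": 0, "gripper": 0.36},
  {"dx": 0, "dy": 0, "dz": 0, "ax": 0, "ay": 0, "az": 0, "gripper": 0.36},
])

```text
clock: 14.85
eef_pos: [478.7, -144.6, 14.7]
eef_rot: [-3.141, -0.001, 1.665]
wrist_force: [1.2, -0.0, 0.1]
finger_gap: 60.5
finger_force: 0.0
```

Run:
```python
from look import *
s=manip.read_state();print(np.round(s["eef_pos"],1),np.round(s["eef_rot"],3),R.T@(s["eef_pos"][:2]-h),s["wrist_force"])
```

```text
[ 478.8 -144.9   14.8] [-3.141 -0.     1.665] [-194.05008914 -117.1967962 ] [-0.38797939 -0.02045551 -0.22914717]
```

>>> jog_arm([
  {"dx": -0.5, "dy": 0, "dz": 0, "ax": 0, "ay": 0, "az": 0, "gripper": 0.36},
  {"dx": 0, "dy": 0, "dz": -1, "ax": 0, "ay": 0, "az": 0, "gripper": 0.36},
  {"dx": 0, "dy": 0, "dz": -1, "ax": 0, "ay": 0, "az": 0, "gripper": 0.36},
  {"dx": 0, "dy": 0, "dz": -1, "ax": 0, "ay": 0, "az": 0, "gripper": 0.36},
  {"dx": 0.95, "dy": -0.97, "dz": 0, "ax": 0, "ay": 0, "az": 0, "gripper": 0.36},
  {"dx": 0.95, "dy": -0.97, "dz": 0, "ax": 0, "ay": 0, "az": 0, "gripper": 0.36},
  {"dx": 0, "dy": 0, "dz": 0, "ax": 0, "ay": 0, "az": 1, "gripper": 0.36},
  {"dx": 0, "dy": 0, "dz": 0, "ax": 0, "ay": 0, "az": 1, "gripper": 0.36},
  {"dx": 0, "dy": 0, "dz": 0, "ax": 0, "ay": 0, "az": 1, "gripper": 0.36},
  {"dx": 0, "dy": 0, "dz": 0, "ax": 0, "ay": 0, "az": 1, "gripper": 0.36},
])

```text
clock: 16.2
eef_pos: [396.7, -97.5, 135.3]
eef_rot: [3.141, -0.0, 0.96]
wrist_force: [-0.9, -0.0, 0.6]
finger_gap: 60.1
finger_force: 0.0
```

>>> jog_arm([
  {"dx": 0, "dy": 0, "dz": 0, "ax": 0, "ay": 0, "az": 1, "gripper": 0.36},
  {"dx": 0, "dy": 0, "dz": 0, "ax": 0, "ay": 0, "az": 1, "gripper": 0.36},
  {"dx": 0, "dy": 0, "dz": 0, "ax": 0, "ay": 0, "az": 1, "gripper": 0.36},
  {"dx": 0, "dy": 0, "dz": 0, "ax": 0, "ay": 0, "az": 1, "gripper": 0.36},
  {"dx": 0, "dy": 0, "dz": 0, "ax": 0, "ay": 0, "az": 1, "gripper": 0.36},
  {"dx": 0, "dy": 0, "dz": 0, "ax": 0, "ay": 0, "az": 0, "gripper": 0.36},
  {"dx": 0, "dy": 0, "dz": 0, "ax": 0, "ay": 0, "az": 0, "gripper": 0.36},
])

```text
clock: 17.08
eef_pos: [396.5, -96.9, 135.1]
eef_rot: [-3.142, 0.0, 0.098]
wrist_force: [-0.2, -0.7, -0.4]
finger_gap: 60.1
finger_force: 0.0
```

Run:
```python
from look import *
s=manip.read_state();print(np.round(s["eef_pos"],1),np.round(s["eef_rot"],3),R.T@(s["eef_pos"][:2]-h))
w=cams.camera("wrist")["image"][:,:,::-1]
s=C["scene"]["image"][150:350,200:400,::-1]
cv2.imwrite("pics/l4.png",np.hstack([cv2.resize(s,(315,315),interpolation=cv2.INTER_CUBIC),cv2.resize(w,(420,315))]))
```

```text
[396.5 -96.7 135.1] [3.142 0.    0.097] [-271.48335384  -61.39082191]
```

View pics/l4.png

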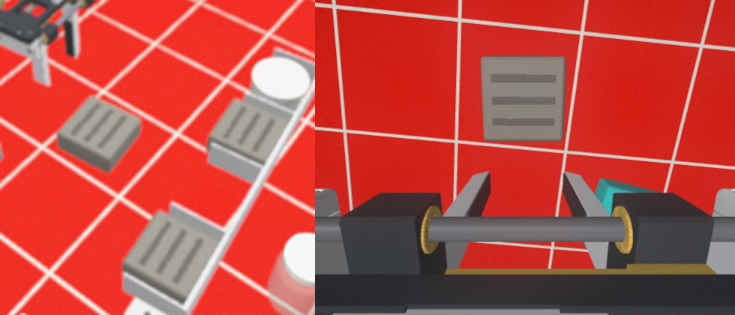

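Left crop: brick A is home in bay 2 at (245,140), and B at (99,133) is lined up. In the wrist view B spans columns 482 to 565, square and within about 4 mm of centre. Now I push it forward to the mouth.

>>> jog_arm([
  {"dx": 0, "dy": 0, "dz": 1, "ax": 0, "ay": 0, "az": 0, "gripper": 0.36},
  {"dx": 0, "dy": 0, "dz": 1, "ax": 0, "ay": 0, "az": 0, "gripper": 0.36},
  {"dx": 0, "dy": 0, "dz": 1, "ax": 0, "ay": 0, "az": 0, "gripper": 0.36},
  {"dx": 0, "dy": 0, "dz": 0, "ax": 0, "ay": 0, "az": 0, "gripper": 0.36},
  {"dx": 0.3, "dy": 0, "dz": 0, "ax": 0, "ay": 0, "az": 0, "gripper": 0.36},
  {"dx": 0.3, "dy": 0, "dz": 0, "ax": 0, "ay": 0, "az": 0, "gripper": 0.36},
  {"dx": 0.3, "dy": 0, "dz": 0, "ax": 0, "ay": 0, "az": 0, "gripper": 0.36},
  {"dx": 0.3, "dy": 0, "dz": 0, "ax": 0, "ay": 0, "az": 0, "gripper": 0.36},
  {"dx": 0.3, "dy": 0, "dz": 0, "ax": 0, "ay": 0, "az": 0, "gripper": 0.36},
  {"dx": 0.3, "dy": 0, "dz": 0, "ax": 0, "ay": 0, "az": 0, "gripper": 0.36},
])

```text
clock: 18.48
eef_pos: [468.9, -89.6, 15.1]
eef_rot: [-3.142, 0.0, 0.094]
wrist_force: [-4.2, -1.2, 3.0]
finger_gap: 60.3
finger_force: 2.0
```

>>> jog_arm([
  {"dx": 0.3, "dy": 0, "dz": 0, "ax": 0, "ay": 0, "az": 0, "gripper": 0.36},
  {"dx": 0.3, "dy": 0, "dz": 0, "ax": 0, "ay": 0, "az": 0, "gripper": 0.36},
  {"dx": 0.3, "dy": 0, "dz": 0, "ax": 0, "ay": 0, "az": 0, "gripper": 0.36},
  {"dx": 0.25, "dy": 0, "dz": 0, "ax": 0, "ay": 0, "az": 0, "gripper": 0.36},
  {"dx": 0, "dy": 0, "dz": 0, "ax": 0, "ay": 0, "az": 0, "gripper": 0.36},
  {"dx": 0, "dy": 0, "dz": 0, "ax": 0, "ay": 0, "az": 0, "gripper": 0.36},
])

```text
clock: 19.23
eef_pos: [513.9, -85.3, 14.9]
eef_rot: [-3.142, -0.0, 0.094]
wrist_force: [0.2, -0.7, 0.0]
finger_gap: 60.2
finger_force: 0.0
```

Run:
```python
from look import *
s=manip.read_state();print(np.round(s["eef_pos"],1),np.round(s["eef_rot"],3),R.T@(s["eef_pos"][:2]-h))
cv2.imwrite("pics/l5.png",cams.camera("wrist")["image"][:,:,::-1])
```

```text
[513.8 -85.4  15.1] [ 3.142 -0.     0.094] [-153.60177982  -61.16972484]
```

View pics/l5.png

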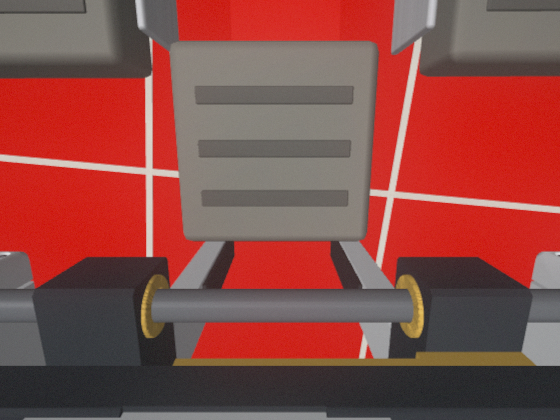

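In the wrist view brick B (columns 170 to 378) sits about 4 mm to the left of the bay's centre (dividers at 177 and 393 at ledge level). It is square and it clears. I push on with a slight sideways drift to centre it.

>>> jog_arm([
  {"dx": 0.3, "dy": 0.015, "dz": 0, "ax": 0, "ay": 0, "az": 0, "gripper": 0.36},
  {"dx": 0.3, "dy": 0.015, "dz": 0, "ax": 0, "ay": 0, "az": 0, "gripper": 0.36},
  {"dx": 0.3, "dy": 0.015, "dz": 0, "ax": 0, "ay": 0, "az": 0, "gripper": 0.36},
  {"dx": 0.3, "dy": 0.015, "dz": 0, "ax": 0, "ay": 0, "az": 0, "gripper": 0.36},
  {"dx": 0.3, "dy": 0.015, "dz": 0, "ax": 0, "ay": 0, "az": 0, "gripper": 0.36},
  {"dx": 0.3, "dy": 0.015, "dz": 0, "ax": 0, "ay": 0, "az": 0, "gripper": 0.36},
  {"dx": 0.2, "dy": 0, "dz": 0, "ax": 0, "ay": 0, "az": 0, "gripper": 0.36},
  {"dx": 0.08, "dy": 0, "dz": 0, "ax": 0, "ay": 0, "az": 0, "gripper": 0.36},
  {"dx": 0, "dy": 0, "dz": 0, "ax": 0, "ay": 0, "az": 0, "gripper": 0.36},
])

```text
clock: 20.5
eef_pos: [597.4, -81.0, 15.0]
eef_rot: [3.142, -0.001, 0.094]
wrist_force: [0.0, 0.1, -0.5]
finger_gap: 60.3
finger_force: 0.0
```

>>> jog_arm([
  {"dx": 0.06, "dy": 0, "dz": 0, "ax": 0, "ay": 0, "az": 0, "gripper": 0.36},
  {"dx": 0.06, "dy": 0, "dz": 0, "ax": 0, "ay": 0, "az": 0, "gripper": 0.36},
  {"dx": 0, "dy": 0, "dz": 0, "ax": 0, "ay": 0, "az": 0, "gripper": 0.36},
])

```text
clock: 20.88
eef_pos: [601.4, -80.7, 14.9]
eef_rot: [-3.141, 0.002, 0.094]
wrist_force: [-6.1, -0.9, 1.8]
finger_gap: 59.9
finger_force: 2.8
```

>>> jog_arm([
  {"dx": 0.06, "dy": 0, "dz": 0, "ax": 0, "ay": 0, "az": 0, "gripper": 0.36},
  {"dx": 0.04, "dy": 0, "dz": 0, "ax": 0, "ay": 0, "az": 0, "gripper": 0.36},
  {"dx": 0, "dy": 0, "dz": 0, "ax": 0, "ay": 0, "az": 0, "gripper": 0.36},
])

```text
clock: 21.25
eef_pos: [601.5, -80.7, 14.9]
eef_rot: [-3.14, 0.012, 0.095]
wrist_force: [-40.2, -3.6, 25.7]
finger_gap: 60.2
finger_force: 20.5
```

>>> jog_arm([
  {"dx": -0.5, "dy": 0, "dz": 0, "ax": 0, "ay": 0, "az": 0, "gripper": 0.36},
  {"dx": -0.7, "dy": 0, "dz": 0, "ax": 0, "ay": 0, "az": 0, "gripper": 0.36},
  {"dx": -0.5, "dy": 0, "dz": -1, "ax": 0, "ay": 0, "az": 0, "gripper": 0.36},
  {"dx": -0.5, "dy": 0, "dz": -1, "ax": 0, "ay": 0, "az": 0, "gripper": 0.36},
  {"dx": -0.5, "dy": 0, "dz": -1, "ax": 0, "ay": 0, "az": 0, "gripper": 0.36},
  {"dx": 0, "dy": 0, "dz": -1, "ax": 0, "ay": 0, "az": 0, "gripper": 0.36},
  {"dx": 0, "dy": 0, "dz": 0, "ax": 0, "ay": 0, "az": 0, "gripper": 0.36},
  {"dx": 0, "dy": 0, "dz": 0, "ax": 0, "ay": 0, "az": 0, "gripper": 0.36},
])

```text
clock: 22.25
eef_pos: [498.2, -90.3, 174.4]
eef_rot: [-3.141, 0.0, 0.094]
wrist_force: [-0.5, -0.5, 0.4]
finger_gap: 60.1
finger_force: 0.0
```

Run:
```python
from look import *
w=cams.camera("wrist")["image"][:,:,::-1]
s=C["side"]["image"][120:270,220:440,::-1]
cv2.imwrite("pics/l6.png",np.hstack([cv2.resize(s,(396,270),interpolation=cv2.INTER_CUBIC),cv2.resize(w[:378],(400,270))]))
```

```text
(no output)
```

View pics/l6.png

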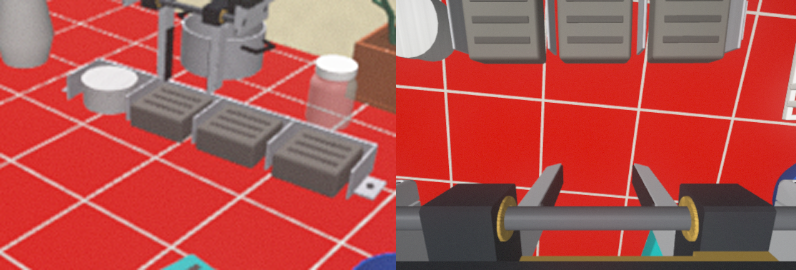

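The final picture shows the tin and three bricks in the four bays. The bricks' front edges are level at row 62 of the wrist view, flush with the brick that was already home. The robot is clear.

```bash
python3 -c "
from cell import job
print(job.sign_off())"
```

```text
the job is handed in; nothing more can be done
None
```

I slid the two grey bricks along the ledge into the two empty middle bays, each pressed home against the back plate with about 40 N. The final picture shows all three bricks level at the front with the robot clear, and I handed the job in at about 22 s; no verdict came back.

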